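# Put the paint rows in order under the bench shelf

### The arm

A 6-joint arm with a two-finger parallel gripper is mounted at the origin on the work surface. World frame = base frame: x ahead of the robot, y to its left, z up, the work surface at z = 0. Lengths are in mm, angles in rad, forces in N, time in s.
With the tool pointing down it reaches from about 275 to 825 mm from the base axis. Payload 5.2 kg.
Tool frame: the origin (TCP) lies at the very end of the fingers, on their centre line; the grasp point (between the pads) lies 19 mm behind it; z points along the fingers, y is the line along which they close (so a half turn about z gives the same grasp; the last joint's range is limited). The gripper opens to 93 mm and grips with 3 to 60 N. Pads are 15 mm wide; open, the fingers measure 128 mm over their backs; the gripper's body (75 mm by 188 mm) begins 65 mm behind the grasp point.
Start: joints at [0.922, 0.259, 1.535, -0, 1.348, -0.203], TCP at [237.129, 496.261, 218.653] pointing down, gripper open.
Joint ranges: [-3.14, 3.14], [-0.91, 2.08], [0.19, 2.58], [-1.22, 4.36], [0.22, 2.71], [-3.12, 3.12]. Speed limits (rad/s): [2.57, 2.57, 3.14, 3.14, 3.14, 3.14].

### API

Orientations are given as [roll, pitch, yaw] about the fixed x, y, z axes, in that order (R = Rz(yaw) Ry(pitch) Rx(roll)).
In Python, from bench import robot gives the robot as it stands. The module is installed in compiled form; this text tells all that it offers. Calls block until the motion is done:
- robot.move_ptp(position, orientation): joint-space move of the TCP to a pose.
- robot.move_linear(position, ori=None, speed=150, f_stop=None): straight line of the TCP; ori=None keeps the orientation; speed is the mean speed in mm/s. With f_stop (N) it stops when the force on the tool has changed by that much, and returns True; else False.
- robot.move_j(angles): joint-space move.
- robot.move_gripper(opening): opening from 0.0 (shut) to 1.0 (fully open); the grip force is fixed at half the most; returns when the fingers have stopped.
- robot.sleep(seconds).
- robot.inverse_kinematics(position, orientation): joint angles nearest the present ones, or None.
- robot.get_image(name): name is "scene" or "side" or "wrist"; returns a dict with "img" (384x512x3 uint8, blue, green, red), "fovy" (degrees; the focal length in pixels is half the picture's height over the tangent of half this angle, whatever the lens; pixels are square), "cx", "cy" (the principal point, pixels), "eye" and "orientation" of the camera in the world. Camera axes: x right, y down, z forward; pixel columns grow to the right and rows downward; lengths in mm; the calibration is good to about 2 mm. The wrist camera is an equidistant fisheye: a pixel r from the principal point sees the ray r / f radians off the axis. A picture is of the moment at which its call begins. There is no depth.
A pose or a line that the arm cannot do raises robot.MotionError and nothing moves.
- robot.hand_in(): hands the job in; it is judged then, once.
Readings, each from a call of its own:
- robot.current_t(): time.
- robot.current_qpos(): joint angles.
- robot.current_joint_vel(): joint speeds.
- robot.current_joint_efforts(): joint torques, N m.
- robot.current_tcp_pos(): TCP position.
- robot.current_eef_rot(): TCP orientation.
- robot.current_contact_force(): force on the tool from outside, world axes, zero at the start.
- robot.current_ft_torque(): the same for the moment, N m.
- robot.current_gripper_width(): opening from 0.0 (shut) to 1.0 (fully open).
- robot.current_finger_force(): force on a finger pad.
Only numpy, scipy, OpenCV 4.12 (cv2) and the standard library are available. Lean on these libraries where they do the work, as an engineer would, in place of code of your own. Each camera call takes 0.05 s, during which the arm holds its last target. There are 200 camera calls.

### The job

Under the low shelf one bay is for spray cans and the other for short tins - you can tell which is which by the two of that kind standing in each - but one tin has been put into the spray-can bay and a spray can has been left out on the bench. Move the stray tin to the free ring in the tins' bay and stand the left-out spray can on the ring where that tin was, so that each bay holds a neat row of three of one kind, all upright and centred on their rings. Do not tip any can or tin over, and leave everything else on the bench where it is.

Things in the scene. Friction and masses are not known exactly. Their poses are not given: they have to be found in the camera images.
- spray_1: spray can, 50 mm diameter, 137 mm tall: straight grey metal body up to 105 mm, then a 34 mm wide cap; about 0.22 kg. Origin at the centre of its underside, z up along its axis. All three spray cans are alike
- spray_2: spray can, 50 mm diameter, 137 mm tall: straight grey metal body up to 105 mm, then a 34 mm wide cap; about 0.22 kg. Origin at the centre of its underside, z up along its axis. All three spray cans are alike
- spray_3: spray can, 50 mm diameter, 137 mm tall: straight grey metal body up to 105 mm, then a 34 mm wide cap; about 0.22 kg. Origin at the centre of its underside, z up along its axis. All three spray cans are alike
- tin_1: short round paint tin with a flat lid, 56 mm diameter, 85 mm tall, about 0.32 kg. Origin at the centre of its underside, z up along its axis. All three tins are alike
- tin_2: short round paint tin with a flat lid, 56 mm diameter, 85 mm tall, about 0.32 kg. Origin at the centre of its underside, z up along its axis. All three tins are alike
- tin_3: short round paint tin with a flat lid, 56 mm diameter, 85 mm tall, about 0.32 kg. Origin at the centre of its underside, z up along its axis. All three tins are alike
- row_one_ring0 (a point): centre, at bench height, of the left-hand (+y) of the three 72 mm printed rings on the flat liner row_one, which lies in one of the two bays under the riser shelf (which bay varies). The rings of a row are 95 mm apart along the frame's y; the frame's x points square into the shelf, away from the robot. The rings are only printed, not raised
- row_one_ring1 (a point): centre, at bench height, of the middle of the three 72 mm printed rings on the flat liner row_one, which lies in one of the two bays under the riser shelf (which bay varies). The rings of a row are 95 mm apart along the frame's y; the frame's x points square into the shelf, away from the robot. The rings are only printed, not raised
- row_one_ring2 (a point): centre, at bench height, of the right-hand (-y) of the three 72 mm printed rings on the flat liner row_one, which lies in one of the two bays under the riser shelf (which bay varies). The rings of a row are 95 mm apart along the frame's y; the frame's x points square into the shelf, away from the robot. The rings are only printed, not raised
- row_two_ring0 (a point): centre, at bench height, of the left-hand (+y) of the three 72 mm printed rings on the flat liner row_two, which lies in one of the two bays under the riser shelf (which bay varies). The rings of a row are 95 mm apart along the frame's y; the frame's x points square into the shelf, away from the robot. The rings are only printed, not raised
- row_two_ring1 (a point): centre, at bench height, of the middle of the three 72 mm printed rings on the flat liner row_two, which lies in one of the two bays under the riser shelf (which bay varies). The rings of a row are 95 mm apart along the frame's y; the frame's x points square into the shelf, away from the robot. The rings are only printed, not raised
- row_two_ring2 (a point): centre, at bench height, of the right-hand (-y) of the three 72 mm printed rings on the flat liner row_two, which lies in one of the two bays under the riser shelf (which bay varies). The rings of a row are 95 mm apart along the frame's y; the frame's x points square into the shelf, away from the robot. The rings are only printed, not raised
- riser: fixed low shelf over both bays, open front and back, 710 mm wide. Origin on the bench mid-way along the line of rings, x into the shelf (away from the robot), y to the left; bays at y = +175 and -175 mm. Boards span x = +5 to +100 mm, so over the back half of the rows; underside 175 mm (brackets 165), top 191, small things on it up to 221. Posts at x = +88, y = -345, 0, +345 mm
- cup: open white plastic mixing cup, 80 mm across the rim, 90 mm tall, a bystander. Origin at the centre of its underside
- plaque_1: carved wooden plaque lying flat, 161 x 62 x 26 mm, one end round, a bystander. Origin at its underside, the plaque reaching from x = -75 to +86 mm
- plaque_2: carved wooden plaque lying flat, 161 x 62 x 26 mm, one end round, a bystander. Origin at its underside, the plaque reaching from x = -75 to +86 mm
- palette: flat round palette, 140 mm diameter, 9 mm thick, a bystander. Origin at the centre of its underside

How it is judged:
By the outcome, as a careful person would: the job done as asked, in the order asked, and still so for the second after the job is handed in, with the robot touching nothing.
It also fails if it takes over 62 s, if anything falls off the work surface, if the arm or the gripper's body presses on something with over 40 N, if the wrist force passes 120 N, or if a joint passes its speed limit or range.

## Working session

There is one attempt and no reset: what is moved stays moved. The work goes in short steps, each a Python script; the robot and the scene stay as the last script left them, time stands still between calls to the robot, and variables do not carry over. Pictures are saved under pics/ and viewed, at most 12 in all, crops included, and the job is handed in when it is done.

```bash
mkdir -p pics
cat > h.py <<'E'
from bench import robot
import numpy as np, cv2
from scipy.spatial.transform import Rotation as Ro
def R(o):
    o=np.array(o,float)
    return o if o.shape==(3,3) else Ro.from_euler('xyz',o).as_matrix()
def ray(d,u,v):
    f=d["img"].shape[0]/2/np.tan(np.radians(d["fovy"])/2)
    return R(d["orientation"])@np.array([(u-d["cx"])/f,(v-d["cy"])/f,1.])
def onz(d,u,v,z):
    r=ray(d,u,v);e=np.array(d["eye"]);return e+r*(z-e[2])/r[2]
def proj(d,p):
    f=d["img"].shape[0]/2/np.tan(np.radians(d["fovy"])/2)
    c=R(d["orientation"]).T@(np.array(p,float)-d["eye"])
    return c[0]/c[2]*f+d["cx"],c[1]/c[2]*f+d["cy"]
E
python3 - <<'E'
from h import *
for n in("scene","side"):
    d=robot.get_image(n);print({k:v for k,v in d.items() if k!="img"})
    cv2.imwrite(f"pics/{n}0.png",cv2.resize(d["img"],(800,600),interpolation=cv2.INTER_CUBIC))
    np.save(n+"0.npy",d,allow_pickle=True)
E
```

```text
{'fovy': 56.54904984670623, 'cx': 260.40989201254064, 'cy': 191.99740975905266, 'eye': array([126.25152019, 223.8930343 , 857.64360357]), 'orientation': array([-2.63537725, -0.01044537, -2.15475318])}
{'fovy': 54.62029058343842, 'cx': 254.10668259729596, 'cy': 194.6006452103753, 'eye': array([ 335.69948506, -963.91312553,  676.04605345]), 'orientation': array([-2.14871512,  0.01682885, -0.21331841])}
```

View pics/scene0.png

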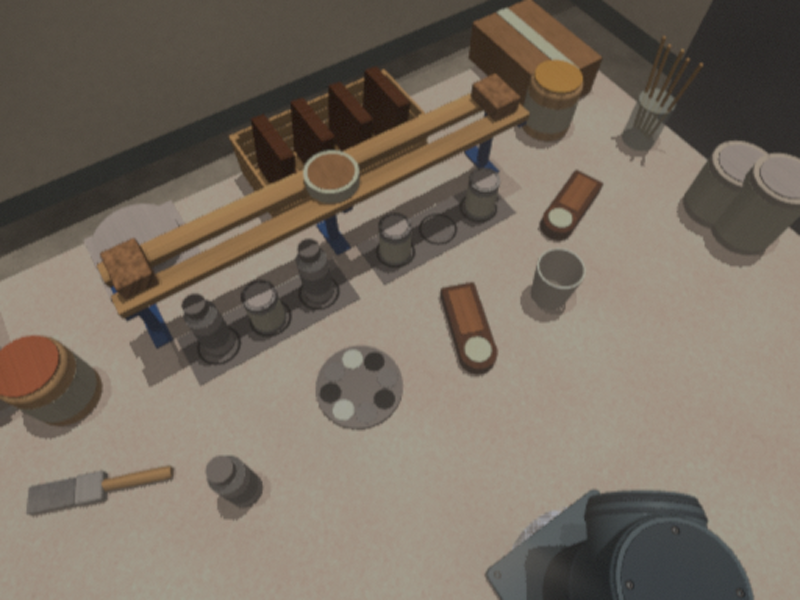

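View pics/side0.png

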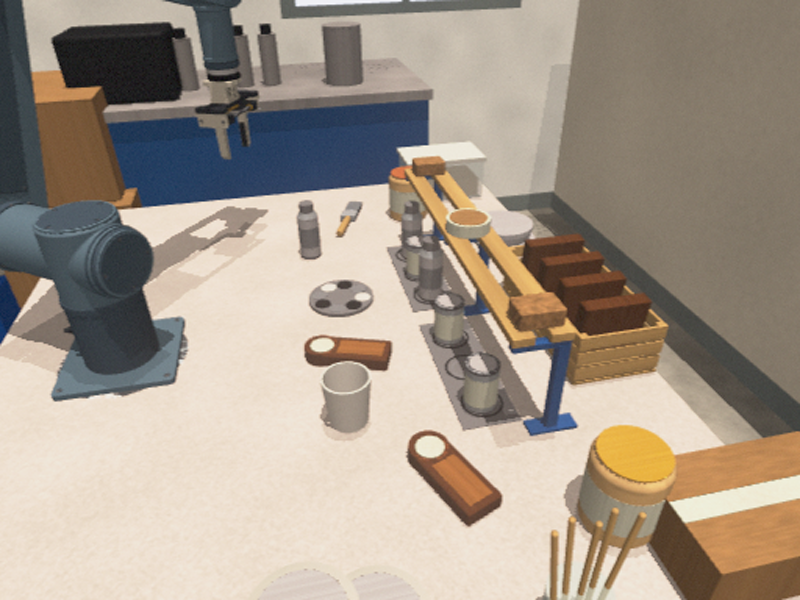

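The spray bay is on the left of the scene view: sprays at (210,330) and (315,275), with the stray tin at (265,305) on the middle ring. The tins' bay has tins at (395,240) and (480,195), and its free middle ring is at (438,228). The left-out spray is at (235,480). Next I'll zoom in to measure.

Run:
```python
from h import *
d=np.load("scene0.npy",allow_pickle=True).item();im=d["img"]
c=cv2.resize(im[100:250,110:340],None,fx=3.4,fy=3.4,interpolation=cv2.INTER_CUBIC)
c=cv2.convertScaleAbs(c,alpha=1.6);cv2.imwrite("pics/crop1.png",c)
for n,u,v,z in[("freering",438,228,0),("tinL",396,222,85),("tinR",484,180,85),("strayTop",260,292,85),("sprA cap",194,303,137),("sprB cap",309,247,137),("out cap",222,467,137),("outbase",240,488,0),("cup",559,268,90),("plq1a",460,290,26),("plq1b",480,365,26),("plq2a",590,180,26),("plq2b",555,230,26),("pal",360,386,9),("brushhandle",170,472,10)]:
    print(n,onz(d,u*.64,v*.64,z).round(0))
```

```text
freering [ 616. -181.   -0.]
tinL [617. -88.  85.]
tinR [ 610. -272.   85.]
strayTop [619. 169.  85.]
sprA cap [622. 262. 137.]
sprB cap [617.  73. 137.]
out cap [382. 326. 137.]
outbase [388. 336.   0.]
cup [ 391. -258.   90.]
plq1a [ 473. -125.   26.]
plq1b [343. -70.  26.]
plq2a [ 534. -483.   26.]
plq2b [ 480. -347.   26.]
pal [424. 107.   9.]
brushhandle [462. 411.  10.]
```

View pics/crop1.png

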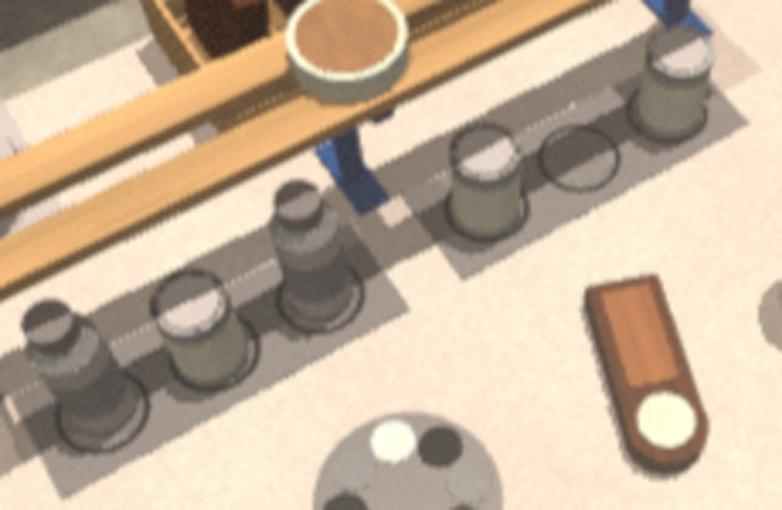

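The crop confirms the layout: the free ring is at (580,158) and the stray tin at (205,330). I'll fit circles on the ring, lid and cap planes.

```bash
cat > fit.py <<'E'
from h import *
from scipy.optimize import least_squares
def rect(d,c,z,half=60,s=2):
    # top-down patch (s px/mm) of plane z: column grows with -y, row with -x
    src=np.float32([[0,0],[2*half*s,0],[2*half*s,2*half*s],[0,2*half*s]])
    w=[(c[0]+half,c[1]+half),(c[0]+half,c[1]-half),(c[0]-half,c[1]-half),(c[0]-half,c[1]+half)]
    H=cv2.getPerspectiveTransform(np.float32([proj(d,(x,y,z)) for x,y in w]),src)
    return cv2.warpPerspective(cv2.cvtColor(d["img"],6),H,(2*half*s,2*half*s),flags=cv2.INTER_CUBIC)
def circ(d,c,z,r,tol=8):
    c=np.array(c,float)
    for i in range(6):
        g=rect(d,c,z); bh=cv2.morphologyEx(g,cv2.MORPH_BLACKHAT,np.ones((25,25),np.uint8))
        v,u=np.nonzero(bh>22); x=(120-v)/2; y=(120-u)/2
        rr=np.hypot(x,y); k=abs(rr-r)<max(tol-i,4)
        if k.sum()<30: return c,0,0
        q=least_squares(lambda p:np.hypot(x[k]-p[0],y[k]-p[1])-r,[0,0],loss="soft_l1")
        c=c+q.x
    return c,k.sum(),np.std(q.fun)
E
python3 - <<'E'
from fit import *
ds={n:np.load(n+"0.npy",allow_pickle=True).item() for n in("scene","side")}
L=[("A0",(619,264),0,35),("A1",(618,169),0,35),("A2",(616,74),0,35),("B0",(616,-88),0,35),("B1",(616,-181),0,35),("B2",(613,-275),0,35),
("tinStray",(619,169),85,27),("tinBL",(617,-88),85,27),("tinBR",(610,-272),85,27)]
rows=[]
for n,c,z,r in L:
    for k,d in ds.items():
        q=circ(d,c,z,r);print(n,k,q[0].round(1),q[1],round(float(q[2]),2))
    rows.append(np.hstack([rect(d,c,z) for d in ds.values()]))
for n,c,z in[("out",(382,326),137),("out",(382,326),105)]:
    rows.append(np.hstack([rect(d,c,z) for d in ds.values()]))
while len(rows)%3:rows.append(rows[-1]*0)
M=np.vstack([np.hstack(rows[i:i+3]) for i in range(0,len(rows),3)])
M=cv2.convertScaleAbs(M,alpha=1.5)
for i in range(M.shape[0]//240):
    for j in range(6): cv2.drawMarker(M,(120+240*j,120+240*i),255,0,12,1)
cv2.imwrite("pics/rect.png",cv2.resize(M,(800,int(800*M.shape[0]/M.shape[1]))))
E
```

```text
A0 scene [621.1 266.5] 874 1.14
A0 side [622.9 263.3] 1639 1.96
A1 scene [622.1 170.4] 623 1.32
A1 side [622.8 170.7] 1023 2.07
A2 scene [619.6  76.4] 474 0.97
A2 side [621.6  73.2] 1472 1.78
B0 scene [620.2 -85. ] 442 1.69
B0 side [619.7 -84.6] 2155 1.67
B1 scene [ 617.9 -179.7] 1386 1.24
B1 side [ 619.9 -181.1] 2687 1.94
B2 scene [ 613. -275.] 0 0.0
B2 side [ 618.7 -274.3] 2521 1.65
tinStray scene [613.8 173.9] 858 1.44
tinStray side [610.4 163.4] 1265 2.09
tinBL scene [609.5 -79.2] 519 1.65
tinBL side [611.5 -88.4] 2000 1.83
tinBR scene [ 607.4 -269.9] 546 1.74
tinBR side [ 611.4 -279.2] 2589 1.81
```

View pics/rect.png

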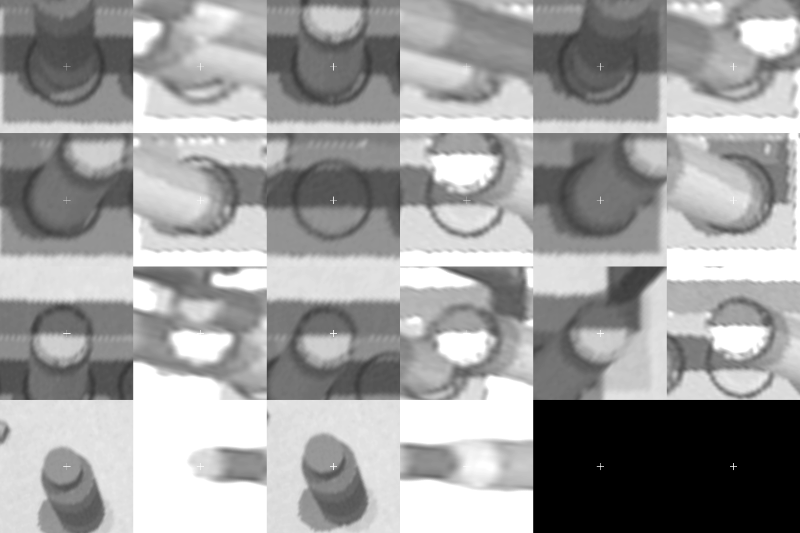

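The rings fit well: A1 is about (621.5,170) and B1 about (619,-180), with negligible yaw. The left-out spray is about (387,330). Next: better can axes, and IK feasibility for tilted approaches.

```bash
cat >> h.py <<'E'
def ori(a,yaw,flip=False):
    "tool z tilted a (rad) below horizontal, heading yaw, fingers closing horizontally"
    z=np.array([np.cos(a)*np.cos(yaw),np.cos(a)*np.sin(yaw),-np.sin(a)])
    y=np.array([-np.sin(yaw),np.cos(yaw),0])*(-1 if flip else 1)
    M=np.c_[np.cross(y,z),y,z]
    return list(Ro.from_matrix(M).as_euler('xyz')),z
def tcp(g,a,yaw,flip=False):
    o,z=ori(a,yaw,flip); return list(np.array(g,float)+19*z),o
E
python3 - <<'E'
from fit import *
print(ori(np.pi/2-1e-6,0)[0],robot.current_eef_rot())
P={"tin":(621,170,50),"tinback":(480,170,80),"B1":(619,-180,52),"B1back":(480,-180,110),"spr":(387,330,62),"sprback":(290,330,62),"sprup":(387,330,150),"A1":(621,170,62)}
for a in(25,30,35,45):
  for fl in(0,1):
    for n,g in P.items():
      for yw in ((0,) if "spr" not in n else (0,.4,.7)):
        p,o=tcp(g,np.radians(a),yw,fl); q=robot.inverse_kinematics(p,o)
        print(a,fl,n,yw,None if q is None else np.round(q,2))
d=np.load("scene0.npy",allow_pickle=True).item();s=np.load("side0.npy",allow_pickle=True).item()
g1=cv2.resize(rect(d,(621,170),0,half=60,s=4),(400,400));g2=cv2.resize(d["img"][275:335,125:185],(400,400),interpolation=2)
x0,y0=[int(t) for t in(180,125)]
g3=cv2.resize(s["img"][y0:y0+50,x0-5:x0+45],(400,400),interpolation=2)
g4=cv2.resize(rect(d,(617,170),85,half=60,s=4),(400,400))
b=lambda g:cv2.convertScaleAbs(g if g.ndim==3 else cv2.cvtColor(g,8),alpha=1.6)
cv2.imwrite("pics/z.png",cv2.resize(np.vstack([np.hstack([b(g1),b(g4)]),np.hstack([b(g2),b(g3)])]),(600,600)))
E
```

```text
[np.float64(3.141592653589793), np.float64(1.000000000139778e-06), np.float64(3.141592653589793)] [-3.14001306e+00 -3.06347400e-04  2.69577941e+00]
25 0 tin 0 [0.19 0.71 2.33 3.34 1.03 1.55]
25 0 tinback 0 None
25 0 B1 0 [-0.85  0.7   2.32  2.24  1.06  1.67]
25 0 B1back 0 None
25 0 spr 0 [1.02 0.68 2.36 4.21 1.08 1.47]
25 0 spr 0.4 None
25 0 spr 0.7 None
25 0 sprback 0 None
25 0 sprback 0.4 None
25 0 sprback 0.7 None
25 0 sprup 0 None
25 0 sprup 0.4 None
25 0 sprup 0.7 None
25 0 A1 0 [0.19 0.67 2.33 3.34 1.   1.54]
25 1 tin 0 [ 0.19  0.71  2.33  3.34  1.03 -1.59]
25 1 tinback 0 None
25 1 B1 0 [-0.85  0.7   2.32  2.24  1.06 -1.47]
25 1 B1back 0 None
25 1 spr 0 [ 1.02  0.68  2.36  4.21  1.08 -1.67]
25 1 spr 0.4 None
25 1 spr 0.7 None
25 1 sprback 0 None
25 1 sprback 0.4 None
25 1 sprback 0.7 None
25 1 sprup 0 None
25 1 sprup 0.4 None
25 1 sprup 0.7 None
25 1 A1 0 [ 0.19  0.67  2.33  3.34  1.   -1.6 ]
30 0 tin 0 [0.18 0.63 2.3  3.35 0.84 1.52]
30 0 tinback 0 None
30 0 B1 0 [-0.82  0.63  2.29  2.2   0.91  1.78]
30 0 B1back 0 [-1.24  0.4   2.55  1.79  1.    1.78]
30 0 spr 0 [0.99 0.59 2.3
[... 2141 characters left out ...]
 sprback 0.7 None
45 0 sprup 0 None
45 0 sprup 0.4 None
45 0 sprup 0.7 [0.28 0.01 2.42 1.64 0.3  2.76]
45 0 A1 0 [0.15 0.44 2.16 3.57 0.26 1.26]
45 1 tin 0 [ 0.15  0.47  2.16  3.52  0.29 -1.83]
45 1 tinback 0 [ 0.24  0.27  2.44  3.61  0.37 -1.85]
45 1 B1 0 [-0.72  0.47  2.16  1.81  0.5  -0.83]
45 1 B1back 0 [-1.04  0.18  2.39  1.44  0.66 -0.72]
45 1 spr 0 None
45 1 spr 0.4 [ 0.57  0.32  2.46  3.43  0.44 -1.71]
45 1 spr 0.7 [ 0.28  0.31  2.51  2.5   0.51 -1.3 ]
45 1 sprback 0 None
45 1 sprback 0.4 [ 0.83  0.29  2.56  3.76  0.54 -1.8 ]
45 1 sprback 0.7 None
45 1 sprup 0 None
45 1 sprup 0.4 None
45 1 sprup 0.7 [ 0.28  0.01  2.42  1.64  0.3  -0.38]
45 1 A1 0 [ 0.15  0.44  2.16  3.57  0.26 -1.88]
```

View pics/z.png

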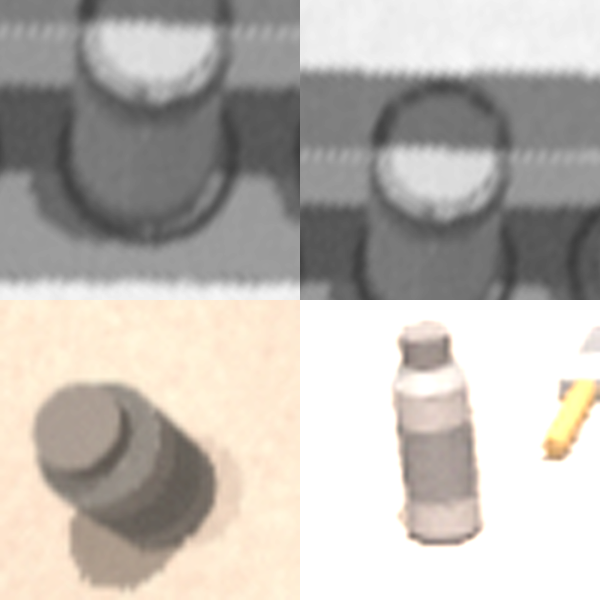

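Stray tin: its lid circle is centred near (617.4,174) and its base near (618,171), so the axis is about (618,172.5). In the side tile, the left-out spray's body spans columns 408–482. Next I'll scan IK along candidate paths.

Run:
```python
from fit import *
d=np.load("scene0.npy",allow_pickle=True).item();s=np.load("side0.npy",allow_pickle=True).item()
print("spr scene",onz(d,141,300.8,137).round(1))
for u,v,z in((196.2,131,130),(199.2,160,20)):
    e=np.array(s["eye"]);r=ray(s,u,v);print("spr side x at y330:",(e+r*(330-e[1])/r[1]).round(1))
def ok(g,a,yw):
    p,o=tcp(g,np.radians(a),yw,True);q=robot.inverse_kinematics(p,o);return q
for a in(33,37,40):
    z=lambda yw:ori(np.radians(a),yw)[1]
    print("==",a)
    for n,g in(("A",(620,171,52)),("B",(619,-180,52))):
        for yw in(-.3,-.15,0,.15,.3):
            print(n,yw,[int(ok(np.array(g)-t*z(yw),a,yw) is not None) for t in range(0,200,20)])
    for yw in(-.4,-.2,0,.2,.4,.6,.8,1.,1.3): print("S",yw,[int(ok(np.array((387,330,60))-t*z(yw),a,yw) is not None) for t in(0,20,40,60,80)],[int(ok((387,330,h),a,yw) is not None) for h in(80,100,150,200)])
    for xr in(490,520,550):
        for h in(120,150,200): print("T",xr,h,["%d"%(ok((xr,y,h),a,0) is not None) for y in range(170,-181,-35)])
```

```text
spr scene [379.6 329.1 137. ]
spr side x at y330: [388.2 330.  127.5]
spr side x at y330: [387.5 330.    7.3]
== 33
A -0.3 [1, 1, 1, 1, 1, 1, 0, 0, 0, 0]
A -0.15 [1, 1, 1, 1, 1, 1, 1, 1, 1, 1]
A 0 [1, 1, 1, 1, 1, 1, 1, 1, 1, 1]
A 0.15 [1, 1, 1, 1, 1, 1, 1, 1, 0, 0]
A 0.3 [1, 1, 1, 1, 1, 1, 1, 1, 0, 0]
B -0.3 [1, 1, 1, 1, 1, 1, 1, 1, 0, 0]
B -0.15 [1, 1, 1, 1, 1, 1, 1, 1, 1, 0]
B 0 [1, 1, 1, 1, 1, 1, 1, 1, 1, 1]
B 0.15 [1, 1, 1, 1, 1, 1, 1, 1, 1, 1]
B 0.3 [1, 1, 1, 1, 1, 1, 1, 1, 1, 1]
S -0.4 [0, 0, 0, 0, 1] [0, 0, 0, 1]
S -0.2 [0, 0, 0, 0, 0] [0, 0, 0, 0]
S 0 [1, 1, 0, 0, 0] [1, 0, 0, 0]
S 0.2 [1, 1, 1, 1, 1] [1, 1, 1, 0]
S 0.4 [0, 0, 0, 0, 0] [1, 1, 1, 1]
S 0.6 [0, 0, 0, 0, 0] [0, 0, 0, 1]
S 0.8 [0, 0, 0, 0, 0] [0, 0, 0, 1]
S 1.0 [0, 0, 0, 0, 0] [0, 1, 1, 1]
S 1.3 [1, 1, 1, 1, 1] [1, 1, 1, 1]
T 490 120 ['1', '1', '0', '0', '0', '0', '0', '0', '0', '1', '1']
T 490 150 ['1', '1', '1', '0', '0', '0', '0', '0', '1', '1', '1']
T 490 200 ['1', '1', '1', '1', '1', '1', '1', '1', '1', '1', '1']
T 520 120 ['1', '1', '1', '1', '0', '0', '0', '1', '1', '1', '1']
T 520 150 ['1', '1', '1', '1', 
[... 2176 characters left out ...]
]
S 0.8 [1, 0, 0, 0, 0] [1, 1, 1, 1]
S 1.0 [1, 1, 1, 0, 0] [1, 1, 1, 1]
S 1.3 [1, 1, 1, 1, 1] [1, 1, 1, 1]
T 490 120 ['1', '1', '1', '1', '1', '1', '1', '1', '1', '1', '1']
T 490 150 ['1', '1', '1', '1', '1', '1', '1', '1', '1', '1', '1']
T 490 200 ['0', '0', '0', '0', '1', '1', '1', '1', '1', '1', '1']
T 520 120 ['1', '1', '1', '1', '1', '1', '1', '1', '1', '1', '1']
T 520 150 ['1', '1', '1', '1', '1', '1', '1', '1', '1', '1', '1']
T 520 200 ['0', '0', '0', '0', '1', '1', '1', '1', '1', '1', '1']
T 550 120 ['1', '1', '1', '1', '1', '1', '1', '1', '1', '1', '1']
T 550 150 ['1', '1', '1', '1', '1', '1', '1', '1', '1', '1', '1']
T 550 200 ['0', '0', '0', '0', '1', '1', '1', '1', '1', '1', '1']
```

```bash
cat >> h.py <<'E'
A=np.radians(37)
def lin(g,yaw=0,speed=150,**k):
    p,o=tcp(g,A,yaw,True);return robot.move_linear(p,o,speed=speed,**k)
def ptp(g,yaw=0):
    p,o=tcp(g,A,yaw,True);robot.move_ptp(p,o)
def back(g,t,yaw=0): return np.array(g,float)-t*ori(A,yaw)[1]
def st(m=""): print(m,round(robot.current_t(),2),np.round(robot.current_tcp_pos(),1),"F",np.round(robot.current_contact_force(),1),"w",round(float(robot.current_gripper_width()),3),"ff",np.round(robot.current_finger_force(),1))
def snap(n):
    d=robot.get_image(n.split("_")[0]);np.save(n+".npy",d,allow_pickle=True);return d
E
python3 - <<'E'
from h import *
robot.move_j([0.6,-0.25,2.1,0,1.3,-0.2]);st("up")
robot.move_j([0.3,-0.25,2.3,3.3,0.8,-1.6]);st("flip")
g=(618,172.5,50)
ptp(back(g,130));st("pre");print(np.round(robot.current_qpos(),2))
d=snap("wrist_1");s=snap("scene_1")
h=np.hstack([d["img"],s["img"]]);cv2.imwrite("pics/w1.png",cv2.resize(h,(800,300),interpolation=3))
E
```

```text
up 1.17 [151.  237.7 198. ] F [ 0.4 -0.4  0.6] w 1.004 ff 0.0
flip 3.94 [518.9 233.4 602.6] F [ 0.2 -0.2  0.3] w 1.001 ff 0.0
pre 5.67 [529.9 172.7 117.9] F [-0.2 -0.3 -0.7] w 1.0 ff 0.0
[ 0.24  0.23  2.42  3.59  0.46 -1.83]
```

View pics/w1.png

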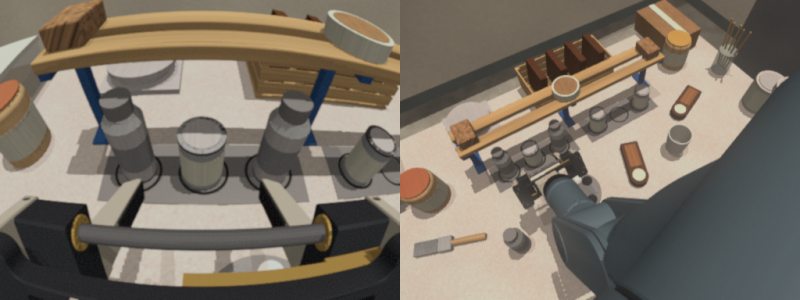

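The wrist view shows the stray tin at (202,152) between the two sprays, and the approach is clear. I'll fit its lid and ring in this view.

```bash
cat > wfit.py <<'E'
import fit
from fit import *
def wproj(d,P):
    f=d["img"].shape[0]/2/np.tan(np.radians(d["fovy"])/2)
    c=(np.asarray(P,float)-d["eye"])@R(d["orientation"])
    th=np.arctan2(np.hypot(c[...,0],c[...,1]),c[...,2]);ph=np.arctan2(c[...,1],c[...,0])
    return f*th*np.cos(ph)+d["cx"],f*th*np.sin(ph)+d["cy"]
def wrect(d,c,z,half=60,s=2):
    v,u=np.mgrid[0:2*half*s,0:2*half*s]
    P=np.stack([c[0]+half-v/s,c[1]+half-u/s,np.full(u.shape,float(z))],-1)
    a,b=wproj(d,P);return cv2.remap(cv2.cvtColor(d["img"],6),a.astype(np.float32),b.astype(np.float32),cv2.INTER_CUBIC)
_r=fit.rect
fit.rect=lambda d,c,z,half=60,s=2:(wrect if d["fovy"]>80 or d.get("w") else _r)(d,c,z,half,s)
def load(n):
    d=np.load(n+".npy",allow_pickle=True).item();d["w"]=n.startswith("wrist");return d
E
python3 - <<'E'
from wfit import *
d=load("wrist_1");print(d["fovy"],np.round(d["eye"],0))
for n,c,z,r in[("A0",(621,266),0,35),("A1",(621,170),0,35),("A2",(621,76),0,35),("tintop",(618,172),85,27),("tinbase",(618,172),0,28)]:
    q=circ(d,c,z,r);print(n,q[0].round(1),q[1],round(float(q[2]),2))
T=np.hstack([wrect(d,(621,170),0),wrect(d,(618,172),85),wrect(d,(621,266),0)])
T=cv2.convertScaleAbs(T,alpha=1.5)
for j in range(3):cv2.drawMarker(T,(120+240*j,120),255,0,12,1)
cv2.imwrite("pics/w1r.png",T)
E
```

```text
65.70646984690485 [445. 173. 282.]
A0 [622.  266.1] 2227 1.55
A1 [622.2 170.3] 3113 1.74
A2 [620.6  74.2] 2137 1.55
tintop [613.5 172.7] 2755 1.85
tinbase [618.5 175.9] 1864 1.89
```

View pics/w1r.png

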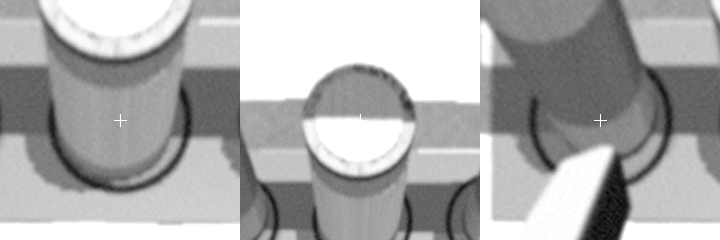

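Tin axis is (617.5,172.7): in the lid tile the lid spans columns 303–414 and rows 64–178. Ring A1 is at (622,170.3). I'll grasp the tin, carry it over and look from the wrist before inserting it.

Run:
```python
from wfit import *
robot.move_gripper(0.8)
g=np.array((617.5,172.7,50))
lin(g);st("at")
robot.move_gripper(0.3);st("grip")
lin(g+[0,0,8],speed=60);st("lift")
b=back(g+[0,0,8],110);lin(b);st("back")
p=np.array([b[0],-180.3,b[2]+15]);lin(p,speed=220);st("over");print(np.round(robot.current_qpos(),2))
d=snap("wrist_2");d["w"]=1
for n,c,z,r in[("B0",(620,-85),0,35),("B1",(619,-180),0,35),("B2",(618,-275),0,35)]:
    q=circ(d,c,z,r);print(n,q[0].round(1),q[1],round(float(q[2]),2))
s=snap("side_2")
cv2.imwrite("pics/w2.png",cv2.resize(np.hstack([d["img"],s["img"]]),(800,300),interpolation=3))
```

```text
at 7.33 [632.  172.7  38.6] F [-1.   0.6 -0.9] w 0.799 ff 0.0
grip 7.78 [632.6 172.8  39.2] F [-4.4 -0.6  5.1] w 0.604 ff 30.0
lift 8.07 [632.3 172.7  46.3] F [ 0.4  0.2 -3.8] w 0.597 ff 30.0
back 8.95 [545.4 172.7 112.9] F [ 0.2 -0.9 -4.8] w 0.6 ff 30.0
over 11.12 [ 544.7 -179.3  127.6] F [-0.6 -0.5 -3.1] w 0.598 ff 30.0
[-0.99  0.22  2.37  1.66  0.73 -0.86]
B0 [619.6 -82.8] 2284 1.98
B1 [ 595.7 -180.4] 1209 1.93
B2 [ 619.  -276.4] 2494 2.07
```

View pics/w2.png

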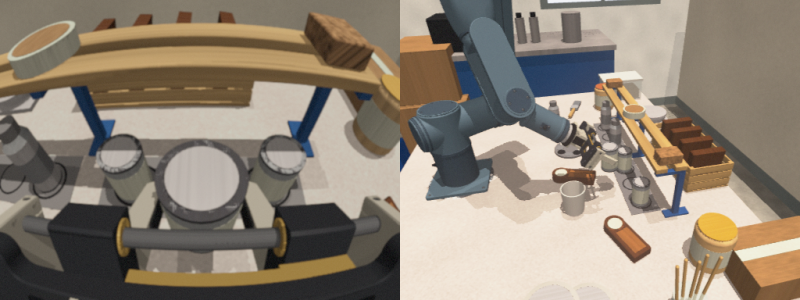

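The tin is held upright at (202,175) in the wrist view, with the neighbours clear. I'll insert, set it down, back out and verify.

Run:
```python
from wfit import *
g=np.array((619.3,-180.2,50))
lin(back(g+[0,0,8],118),speed=80)
lin(g+[0,0,8],speed=120);robot.sleep(.2);st("in")
print(lin(g+[0,0,-2],speed=25,f_stop=4));st("down")
robot.move_gripper(0.8);robot.sleep(.2);st("rel")
lin(back(g,130),speed=150);st("out")
d=snap("wrist_3");d["w"]=1
for n,c,z,r in[("B0",(620,-85),0,35),("B1",(619,-180),0,35),("B2",(618,-275),0,35)]:
    q=circ(d,c,z,r);print(n,q[0].round(1),q[1],round(float(q[2]),2))
T=np.hstack([wrect(d,(619.3,-180),0),wrect(d,(619.3,-180),85),wrect(d,(619.3,-85),85)])
T=cv2.convertScaleAbs(T,alpha=1.5)
for j in range(3):cv2.drawMarker(T,(120+240*j,120),255,0,12,1)
cv2.imwrite("pics/w3r.png",T)
```

```text
in 12.85 [ 634.2 -180.5   47. ] F [ 0.5  0.5 -4.3] w 0.599 ff 30.0
True
down 13.21 [ 634.6 -180.6   39.1] F [0.4 0.1 2.4] w 0.599 ff 30.0
rel 13.97 [ 633.5 -180.    37.8] F [-0.   0.6 -0.1] w 0.801 ff 0.0
out 14.98 [ 530.8 -180.4  116.8] F [1.3 0.2 0.2] w 0.803 ff 0.0
B0 [621.5 -82.2] 2588 1.94
B1 [ 619.5 -179.8] 2976 1.57
B2 [ 619.2 -276.3] 2632 1.78
```

View pics/w3r.png

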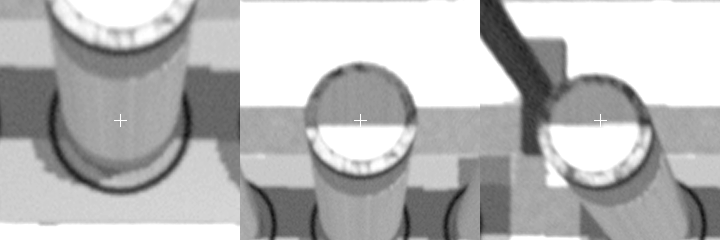

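The tin sits centred on the free ring: its lid tile is centred on the marker and the ring fit is (619.5,-179.8). Next is the left-out spray: go high, hover behind it and measure.

Run:
```python
from wfit import *
yw=.2;g=np.array((387.5,330,60))
lin(back((619.3,-180.2,50),150));
q=np.array(robot.current_qpos());q[1]-=.5;robot.move_j(list(q));st("high")
p,o=tcp(back(g,75,yw),A,yw,True)
q=robot.inverse_kinematics(p,o);print(np.round(q,2))
w=np.array(q);w[1]-=.5;robot.move_j(list(w));st("way")
w[1]+=.25;robot.move_j(list(w));st("half")
d=snap("wrist_4");s=snap("side_4");c=snap("scene_4")
T=np.hstack([wrect(d,g[:2],137),wrect(d,g[:2],0),rect(c,g[:2],137)])
T=cv2.convertScaleAbs(T,alpha=1.3)
for j in range(3):cv2.drawMarker(T,(120+240*j,120),255,0,12,1)
T=cv2.cvtColor(T,8)
cv2.imwrite("pics/w4.png",np.vstack([T,cv2.resize(np.hstack([d["img"],s["img"]]),(720,270),interpolation=3)]))
```

```text
high 16.13 [ 512.8 -176.4  331.9] F [ 0.4  0.1 -0.3] w 0.801 ff 0.0
[ 0.93  0.29  2.49  4.14  0.69 -1.95]
way 18.31 [347.  324.8 331.1] F [-0.5  1.  -0.1] w 0.799 ff 0.0
half 18.84 [354.5 334.7 212.4] F [-0.1  0.1 -0.2] w 0.799 ff 0.0
```

View pics/w4.png

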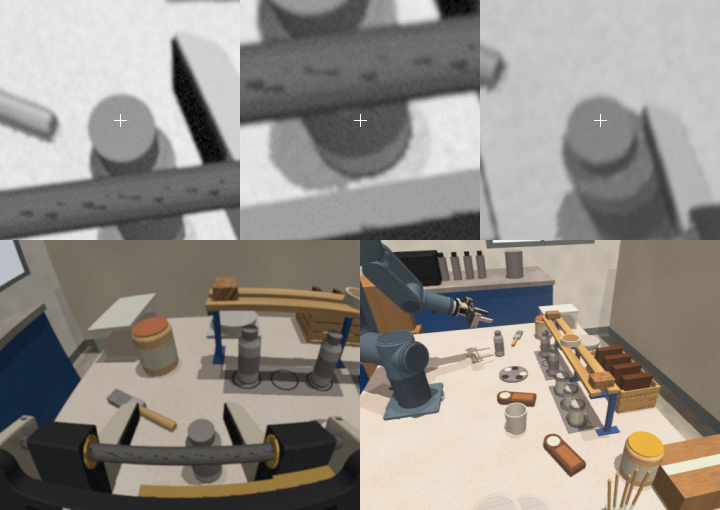

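Cap centre is (122,128) in the wrist tile and (602,130) in the scene tile, so the axis is about (384,329.3). I'll grasp, lift and move to in front of the ring.

Run:
```python
from wfit import *
yw=.2;g=np.array((384,329.3,60))
ptp(back(g,70,yw),yw);st("pre")
lin(g,yw,speed=100);st("at")
robot.move_gripper(0.3);st("grip")
lin(g+[0,0,30],yw,speed=80);st("lift")
b=back(np.array((622,170.3,60))+[0,0,8],100);b[2]=max(b[2],120)
print(b)
try: lin(b,0,speed=180)
except robot.MotionError as e: print("no line",e)
st("front");print(np.round(robot.current_qpos(),2))
```

```text
pre 19.54 [344.4 321.5  91.7] F [-0.1 -0.3  0.3] w 0.798 ff 0.0
at 20.39 [398.7 332.3  49.3] F [-0.8 -0.3  0. ] w 0.803 ff 0.0
grip 20.92 [398.8 332.4  48.8] F [-2.  -0.6  3.4] w 0.536 ff 30.0
lift 21.44 [398.6 332.2  78.3] F [-0.1 -0.4 -1.9] w 0.533 ff 30.0
[542.136449   170.3        128.18150232]
front 22.87 [556.4 170.7 116.1] F [ 0.3 -1.  -2.5] w 0.533 ff 30.0
[ 0.21  0.26  2.37  3.55  0.43 -1.82]
```

Run:
```python
from wfit import *
g=np.array((622,170.3,60))
lin(g+[0,0,8],speed=100);robot.sleep(.2);st("in")
print(lin(g+[0,0,-2],speed=25,f_stop=4));st("down")
robot.move_gripper(0.78);robot.sleep(.2);st("rel")
lin(back(g,130),speed=120);robot.sleep(.3);st("out")
d=snap("wrist_5");d["w"]=1
for n,c in[("A0",(621,266)),("A1",(622,170)),("A2",(621,75))]:
    q=circ(d,c,0,35);print(n,q[0].round(1),q[1],round(float(q[2]),2))
T=np.hstack([wrect(d,(622,170.3),0),wrect(d,(622,170.3),105),wrect(d,(622,170.3),137)])
T=cv2.convertScaleAbs(T,alpha=1.5)
for j in range(3):cv2.drawMarker(T,(120+240*j,120),255,0,12,1)
cv2.imwrite("pics/w5.png",np.vstack([cv2.cvtColor(T,8),cv2.resize(np.hstack([d["img"],snap("side_5")["img"]]),(720,270),interpolation=3)]))
```

```text
in 24.22 [637.  170.4  57.1] F [-0.3 -0.4 -2.7] w 0.531 ff 30.0
True
down 24.59 [637.8 170.3  48.8] F [ 0.3 -0.5  3.2] w 0.533 ff 30.0
rel 25.4 [636.4 170.2  47.6] F [-0.   0.   0.1] w 0.778 ff 0.0
out 26.93 [533.4 170.2 126.4] F [ 0.1 -1.  -0.2] w 0.78 ff 0.0
A0 [621.4 265.8] 2265 1.67
A1 [621.4 170.3] 2656 1.38
A2 [619.9  74.5] 2155 1.67
```

View pics/w5.png

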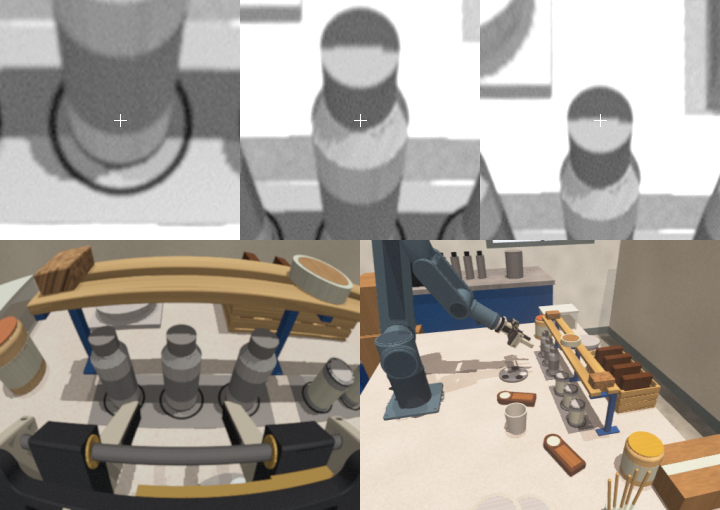

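The spray stands upright and centred: its cap is centred at (600,120) in the tile and its base is inside the ring. The bystanders look unmoved, so I'm handing in.

```bash
python3 -c "
from h import *
print(robot.hand_in())"
```

```text
the job is handed in; nothing more can be done
None
```

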